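# Hold the bread slicer's key switch in its jog position

## Robot

A 7-joint arm with a two-finger parallel gripper is mounted at the origin on the work surface. World frame = base frame: x ahead of the robot, y to its left, z up, the work surface at z = 0. Lengths are in m, angles in rad, forces in N, time in s.
With the tool pointing down it reaches from about 0.425 to 0.925 m from the base axis. Payload 6.8 kg.
Tool frame: the origin (TCP) lies midway between the tips of the shut fingers; the grasp point (between the pads) lies 19 mm behind it; z points along the fingers, y is the line along which they close (so a half turn about z gives the same grasp; the last joint's range is limited). The gripper opens to 85 mm and grips with 20 to 120 N. Pads are 22 mm wide; open, the fingers measure 114 mm over their backs; the gripper's body (76 mm by 85 mm) begins 54 mm behind the grasp point. The pads swing forward as they close: fully open they stand 13 mm farther back than shut.
Start: joints at [1.194, 0.477, 0.022, 1.555, -0.011, 1.109, -0.083], TCP at [0.179, -0.651, 0.231] pointing down, gripper open.
Joint ranges: [-2.96, 2.96], [-0.34, 2.1], [-1.41, 1.46], [0.24, 2.44], [-1.37, 4.51], [0.17, 1.92], [-2.96, 2.96]. Speed limits (rad/s): [2.39, 2.39, 3.14, 3.14, 3.14, 3.14, 3.14].

## Interface

Orientations are given as a unit quaternion [w, x, y, z].
In Python, from station import bot, imaging gives the robot as it stands.
- The arm moves only by the tool move_arm, never from a script. Its argument "commands" is a list that holds one entry, the list of rows, each a list of 7 numbers: the shift along the tool's x, y, z in m, then the turn, a rotation vector about the tool's x, y, z in degrees, then the finger opening in m, from 0 to 0.0854. In form: [[[x, y, z, rx, ry, rz, grip], ...]]. A call has 1 to 20 rows; each row shifts and turns the commanded pose from where the row before left it, along the tool's axes as they then stand; what a row does not reach is not made up. A row lasts 1/8 s, in which the tool goes at most 62.5 mm and 10.7 degrees, less where a joint would pass 70% of its speed; a pose out of reach is approached as far as the arm can. A call is refused whole if a number of a shift passes 0.0625 or a number of a turn 10.7, either way. A call with a gripper value outside its range is refused whole. The fingers move at their own pace and stop on an object; "squeeze" is the grip in N (left out, the last holds). Time passes only in rows, so rows that do not move let the fingers close. It gives the time, the measured TCP pose, the force, the opening and the grip force at its end, in the units of the state.
- bot.get_obs(): the state, without advancing time (a new reading comes with each control period).
- imaging.read_camera(name): name is "scene" or "top"; returns the picture (480x640x3 uint8, red, green, blue); there is no depth.
- imaging.calibration(name): a dict with "intrinsics" (3x3 intrinsics, pixels), "extrinsics" (4x4, takes a point from camera to world coordinates). Camera axes: x right, y down, z forward; pixel columns grow to the right and rows downward; lengths in m; the calibration is good to about 2 mm. A picture is of the moment at which its call begins. calibration takes no time and is no camera call.
- bot.hand_in(): hands the job in; it is judged then, once.
The state is a dict: "t": time; "q": joint angles; "joint_vel": joint speeds; "joint_torque": joint torques, N m; "eef_pos": TCP position; "tool_rot": TCP orientation; "contact_force": force on the tool from outside, world axes, zero at the start; "torque": the same for the moment, N m; "gripper_width": opening from 0.0 (shut) to 1.0 (fully open); "grasp_force": force on a finger pad.
Only numpy, scipy, OpenCV 4.12 (cv2) and the standard library are available. Lean on these libraries where they do the work, as an engineer would, in place of code of your own. Each camera call takes 0.05 s, during which the arm holds its last target. There are 200 camera calls.

## Task

Jog the bread slicer's blade with its key switch: take the red key out of the wooden key block, put it blade down into the key switch on top of the slicer's control box and ease it fully home - its pins are gummed with flour, so push only lightly and wiggle the key a little to and fro past them instead of forcing it. Only when the key is fully home, turn it a quarter turn clockwise (seen from above) against the switch's return spring and finish while still gripping the key and holding it turned. Leave the other keys in the block and everything else on the counter where it is.

Things in the scene. Friction and masses are not known exactly. Their poses are not given: they have to be found in the camera images.
- red_key_bow (a point): Centre of the red key's flat bow, the part to grip: 36 mm wide (own x), 10 mm thick (y), 34 mm high (z up). Below it a steel neck (8 mm thick, 8 mm high), then the shoulder plate (22 x 14 x 5 mm), underside 29 mm below this point, then the steel blade, 11 mm wide (x), 4 mm thick (y), 28 mm long, tip a blunt V. About 110 g. Stands blade down in the key block, with 0.7 mm play.
- red_key_shoulder (a point): Centre of the underside of the red key's shoulder plate, 29 mm straight below the bow's centre, same axes; the blade's tip is 28 mm lower. It rests on the block's top at the start, and on the face of the key switch when the key is fully home.
- red_key: The red key as a whole; its origin and axes are those of red_key_shoulder.
- keyhole (a point): Mouth of the keyway, at the centre of the key switch's round 30 mm brass face in the yellow plate on the slicer's control box, 203 mm above the counter, z up; nothing stands above it. x (turns with the barrel) runs along the keyway, 12.2 x 5.2 mm, deeper than the blade, with a lead-in 3 mm wide and 5.5 mm deep. The key goes in vertically, its x along this x, either way round, until the shoulder is on the face.
- key_switch (a joint): Turn of the key switch in rad: 0 at rest, grows clockwise seen from above (the keyhole's yaw falls), stop at 1.571 (quarter turn); its contacts make from 1.30 on. A return spring (0.025 N m at rest, 0.10 N m at the stop) turns it back when let go. The key has about 0.1 rad of play each way in the keyway.
- pin_a: First of two flour-gummed pins in the keyway, 10 mm below the face, 3.5 mm off the axis along the keyhole's x, in its +y wall, 5 mm thick, round tip; the blade meets it about 8 mm deep. Pushing straight past it takes 30 N or more, which is forcing it; with 5 to 10 N downwards and small twists of about 0.1 rad to and fro it gives (6 N sideways) and stays aside.
- pin_b: Second gummed pin, 17 mm below the face, 3.5 mm off the axis along -x, in the -y wall; the blade meets it about 15 mm deep. Behaves like pin_a.
- slicer: The bread slicer, fixed; origin on the counter under the centre of its control box (200 x 200 mm, top 195 mm above the counter). In its own axes the keyhole is at x -30, y -30 mm; the tall blade shroud and clear guard (up to 0.41 m high) begin at y +100 mm, the low outfeed deck with sliced bread at x +105 mm.
- key_block: Wooden key block, fixed, 46 x 172 x 45 mm high, origin at the centre of its underside. Three slots at y -50, 0 and +50 mm hold the keys in any order, blade width along the block's y, so the broad sides of the bows face its +x and -x; shoulders on the block's top.
- blue_key_bow (a point): Centre of the bow of the blue key, same shape as the red one. Stays in the block.
- black_key_bow (a point): Centre of the bow of the black key, same shape as the red one. Stays in the block.
- tie_tub: Clear tub with dark red twist ties, 96 mm wide, about 125 mm high, origin at its underside. Bystander.
- spray_bottle: White and blue spray bottle, 68 mm wide, 190 mm high, origin at its underside. Bystander.
- scraper: Steel dough scraper with white handle lying flat, about 110 x 150 mm, 15 mm high. Bystander.
- loaf: Loaf of bread, 105 x 200 x 95 mm high, origin at its underside. Bystander.
Not all that is in view belongs to the job. Of the things that look like the red_key, the smallest one is meant.

How it is judged:
By the outcome, as a careful person would: the job done as asked, in the order asked, and still so for the second after the job is handed in, while the arm keeps its last pose, push and grip.
It also fails if it takes over 67 s, if anything falls off the work surface, if the arm or the gripper's body presses on something with over 40 N, if the wrist force passes 120 N, or if a joint passes its speed limit or range.

## Working session

There is one attempt and no reset: what is moved stays moved. The work goes in short steps, Python scripts to look and compute and a tool call to move; the robot and the scene stay as the last step left them, time stands still between calls to the robot, and variables do not carry over. Pictures are saved under pics/ and viewed, at most 10 in all, crops included, and the job is handed in when it is done.

Besides the shell and the picture viewer there is one more tool, called after "Call:" by a JSON object that holds its "api" and its "payload". move_arm: Moves the arm, as the interface text tells. Its arguments: {"type":"object","properties":{"commands":{"type":"array","items":{"type":"array","items":{"type":"array","items":{"type":"number"}}}},"squeeze":{"type":"number"}},"required":["commands"]}

```bash
mkdir -p pics
cat > h.py <<'E'
import numpy as np, cv2
from station import bot, imaging
def cal(n):
    c=imaging.calibration(n); return np.array(c["intrinsics"]),np.array(c["extrinsics"])
def proj(n,p):
    K,E=cal(n); p=np.atleast_2d(p); c=(p-E[:3,3])@E[:3,:3]; u=c@K.T; return u[:,:2]/u[:,2:]
def onz(n,uv,z):
    K,E=cal(n); uv=np.atleast_2d(uv); d=np.c_[uv,np.ones(len(uv))]@np.linalg.inv(K).T@E[:3,:3].T
    o=E[:3,3]; return o+d*((z-o[2])/d[:,2])[:,None]
def snap(n,f):
    im=np.array(imaging.read_camera(n))[:,:,::-1].copy(); cv2.imwrite(f,im); return im
E
python3 - <<'E'
from h import *
for n in("scene","top"):
    snap(n,f"pics/{n}0.png"); K,E=cal(n); print(n,K.round(1).tolist(),E.round(3).tolist())
o=bot.get_obs(); print(o["eef_pos"],o["tool_rot"],o["t"])
E
```

```text
scene [[508.8, 0.0, 315.9], [0.0, 508.8, 234.0], [0.0, 0.0, 1.0]] [[-0.564, 0.579, -0.589, 1.116], [0.825, 0.379, -0.418, 0.245], [-0.019, -0.722, -0.692, 0.817], [0.0, 0.0, 0.0, 1.0]]
top [[449.7, 0.0, 318.7], [0.0, 449.7, 245.5], [0.0, 0.0, 1.0]] [[-0.151, -0.962, 0.228, 0.37], [-0.989, 0.146, -0.036, -0.162], [0.002, -0.23, -0.973, 0.926], [0.0, 0.0, 0.0, 1.0]]
[ 0.17908097 -0.65025347  0.23040162] [-8.18555327e-04  9.90982707e-01  1.33987213e-01 -1.78329721e-04] 0.1
```

View pics/scene0.png

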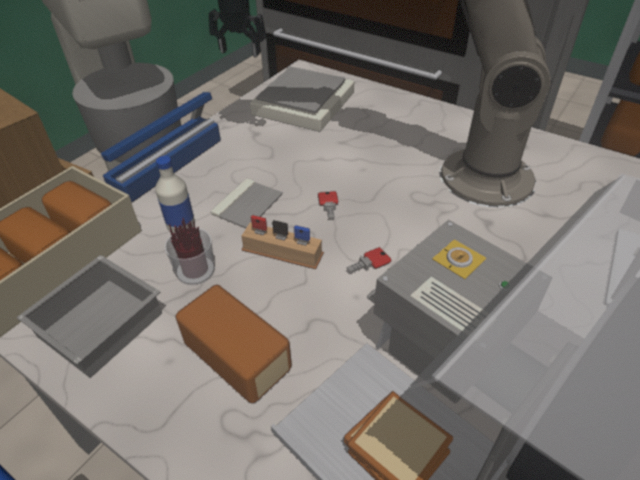

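View pics/top0.png

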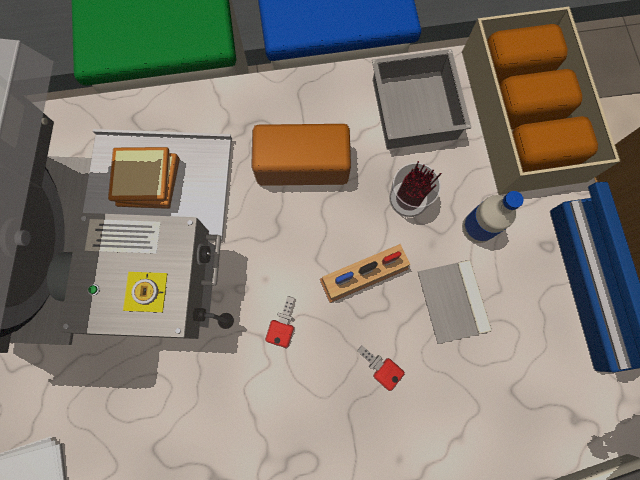

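Scene view: the red key stands in the block at about (259,222), black at (281,228), blue at (302,234), and the key switch is at (460,257). Top view: red bow at (392,257), keyhole at (145,292). The two red keys lying on the counter are larger decoys.

Run:
```python
from h import *
t=cv2.imread("pics/top0.png"); s=cv2.imread("pics/scene0.png")
def blob(im,fn,roi):
    x0,y0,x1,y1=roi; c=im[y0:y1,x0:x1].astype(int); m=fn(c[...,0],c[...,1],c[...,2]).astype(np.uint8)
    n,l,st,ce=cv2.connectedComponentsWithStats(m); i=1+st[1:,4].argmax(); pts=np.argwhere(l==i)[:,::-1]+[x0,y0]
    return pts.mean(0),cv2.minAreaRect(pts.astype(np.float32)),len(pts)
red=lambda b,g,r:(r>110)&(g<70)&(b<70)
blue=lambda b,g,r:(b>110)&(r<80)
yel=lambda b,g,r:(r>130)&(g>110)&(b<70)
def tri(a,b):
    A=[];B=[]
    for n,u in(("top",a),("scene",b)):
        p=onz(n,u,0)[0];o=cal(n)[1][:3,3];d=(p-o)/np.linalg.norm(p-o);P=np.eye(3)-np.outer(d,d);A.append(P);B.append(P@o)
    x=np.linalg.lstsq(np.vstack(A),np.hstack(B),rcond=None); return x[0].round(4),x[1]
for nm,f,r1,r2 in(("red",red,(375,240,412,275),(245,210,270,235)),("blue",blue,(330,265,360,290),(290,222,315,248))):
    a=blob(t,f,r1);b=blob(s,f,r2);print(nm,a,b,tri(a[0],b[0]))
a=blob(t,yel,(115,260,180,325));print("plate",a,onz("top",a[1][0],.2)); 
corn=cv2.boxPoints(a[1]); print(onz("top",corn,.2).round(4).tolist())
b=blob(s,yel,(425,230,495,285)); print(b[1],onz("scene",b[1][0],.2))
k=np.vstack([np.hstack([cv2.resize(t[262:322,115:175],(400,400),interpolation=3),cv2.resize(s[230:290,430:490],(400,400),interpolation=3)])])
cv2.imwrite("pics/kh.png",k)
cv2.imwrite("pics/kb.png",np.hstack([cv2.resize(t[235:305,315:415],(400,280),interpolation=3),cv2.resize(s[205:275,235:335],(400,280),interpolation=3)]))
cv2.imwrite("pics/both.png",np.vstack([cv2.resize(k,(800,300)) if 0 else k[50:350],cv2.imread("pics/kb.png")]))
```

```text
red (array([392.  , 256.04]), ((391.82244873046875, 256.073974609375), (4.307693004608154, 17.46154022216797), 67.38013458251953), 75) (array([258.64556962, 220.84810127]), ((257.98651123046875, 221.08108520507812), (15.124707221984863, 8.713146209716797), 9.462321281433105), 79) (array([ 0.5246, -0.3281,  0.0824]), array([8.54195136e-06]))
blue (array([343.92207792, 276.27272727]), ((344.0776062011719, 276.18109130859375), (4.333112716674805, 17.857677459716797), 66.80140686035156), 77) (array([301.63414634, 228.63414634]), ((301.5882568359375, 228.64707946777344), (13.581995010375977, 2.9104275703430176), 14.03624439239502), 41) (array([ 0.4993, -0.2309,  0.0891]), array([2.19786813e-06]))
plate (array([144.94874477, 291.83263598]), ((144.56637573242188, 291.50445556640625), (40.84267044067383, 39.77836608886719), 3.8140745162963867), 956) [[0.50659574 0.10074362 0.2       ]]
[[0.482, 0.137, 0.2], [0.5462, 0.1294, 0.2], [0.5317, 0.0638, 0.2], [0.4678, 0.0727, 0.2]]
((447.38458251953125, 264.9230651855469), (9.429903030395508, 3.882901668548584), 33.690067291259766) [[0.53262143 0.09297341 0.2       ]]
```

View pics/both.png

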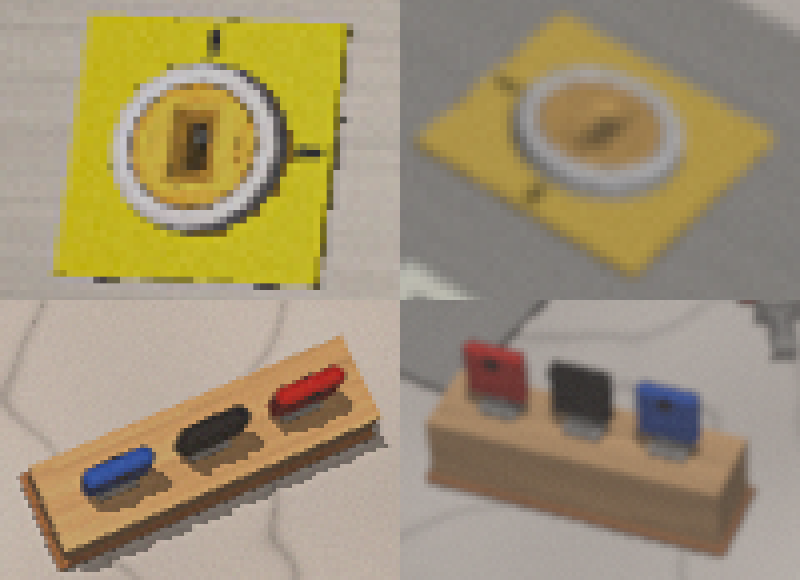

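The crop shows the keyway on the brass face, long axis up/down in the top view, with its two position marks up and right. The red bow is at the right end of the block. Next I refine the keyhole centre and yaw.

Run:
```python
from h import *
t=cv2.imread("pics/top0.png"); x0,y0=115,260
c=t[y0:325,x0:175].astype(int); b,g,r=c[...,0],c[...,1],c[...,2]
m=((r>110)&(g>90)&(b<90)).astype(np.uint8)
cs,_=cv2.findContours(m,cv2.RETR_EXTERNAL,cv2.CHAIN_APPROX_NONE); h=cv2.convexHull(max(cs,key=cv2.contourArea))
for e in(3,4,5,6):
    q=cv2.approxPolyDP(h,e,True)
    if len(q)==4: break
P=onz("top",q[:,0]+[x0,y0],.197); print(P[:,:2].round(4).tolist(), P.mean(0))
for i in range(4):
    d=P[(i+1)%4]-P[i]; print(np.hypot(*d[:2]).round(4),np.degrees(np.arctan2(d[1],d[0])).round(1))
# white ring outline -> ellipse
w=((b>120)&(r>120)).astype(np.uint8)[12:50,14:46]
n,l,st,ce=cv2.connectedComponentsWithStats(w); i=1+st[1:,4].argmax(); k=np.argwhere(l==i)[:,::-1]+[x0+14,y0+12]
e=cv2.fitEllipse(cv2.convexHull(k.astype(np.float32))); print("ring",e,onz("top",e[0],.203))
# slot (dark brass) pixels
s=t[275:308,132:160]; v=s.max(2)
m=(v<150).astype(np.uint8); m2=np.zeros_like(m); cv2.circle(m2,(12,16),8,1,-1); k=np.argwhere(m&m2)[:,::-1]+[132,275]
Q=onz("top",k,.203)[:,:2]; ev,V=np.linalg.eigh(np.cov(Q.T)); print("slot",len(k),Q.mean(0),np.degrees(np.arctan2(V[1,1],V[0,1])),cv2.minAreaRect(Q.astype(np.float32)*1000))
for p in([391.8,256.07],[344.08,276.18]): print("bow top",onz("top",p,.089))
print("bottle cap",onz("top",[513,201],.19),"tub",onz("top",[415,190],.0))
K=bot.get_obs();print(K["q"])
```

```text
[[0.5324, 0.0652], [0.4714, 0.0761], [0.4824, 0.138], [0.5435, 0.1267]] [0.50742107 0.10148651 0.197     ]
0.062 169.9
0.0629 79.9
0.0621 -10.5
0.0625 -100.2
ring ((143.5408935546875, 290.9254455566406), (23.325681686401367, 25.304397583007812), 43.52677917480469) [[0.50721999 0.10123277 0.203     ]]
slot 54 [0.50784651 0.10212332] 168.41947494670518 ((507.8910217285156, 101.84727478027344), (8.976081848144531, 14.741153717041016), 78.42280578613281)
bow top [[ 0.52452072 -0.32824944  0.089     ]]
bow top [[ 0.49998375 -0.23210162  0.089     ]]
bottle cap [[ 0.56988014 -0.53318213  0.19      ]] tub [[ 0.67811852 -0.42356861  0.        ]]
[ 1.19393215  0.47774487  0.02234541  1.55635962 -0.0114888   1.10929196
 -0.0831038 ]
```

Call:
{"api": "move_arm", "payload": {"commands": [[[0.0381,-0.0199,0,0,0,0,0.0854],[0.0381,-0.0199,0,0,0,0,0.0854],[0.0381,-0.0199,0,0,0,0,0.0854],[0.0381,-0.0199,0,0,0,0,0.0854],[0.0381,-0.0199,0,0,0,0,0.0854],[0.0381,-0.0199,0,0,0,0,0.0854],[0.0381,-0.0199,0,0,0,0,0.0854],[0.0381,-0.0199,0,0,0,0,0.0854],[0.0381,-0.0199,0,0,0,0,0.0854],[0.0381,-0.0199,0,0,0,0,0.0854],[0.0381,-0.0199,0,0,0,0,0.0854],[0,0,0,0,0,-9.9,0.0854],[0,0,0,0,0,-9.9,0.0854],[0,0,0,0,0,-9.9,0.0854],[0,0,0,0,0,-9.9,0.0854],[0,0,0,0,0,-9.9,0.0854],[0,0,0,0,0,-9.9,0.0854],[0,0,0,0,0,-9.9,0.0854],[0,0,0,0,0,-9.9,0.0854],[0,0,0,0,0,-9.8,0.0854]]], "squeeze": 40}}

```text
t: 2.6
eef_pos: [0.5248, -0.3284, 0.2308]
tool_rot: [-0.0, 0.611, 0.792, -0.0]
contact_force: [1.0, -0.2, 0.7]
gripper_width: 1.002
grasp_force: 0.0
```

Call:
{"api": "move_arm", "payload": {"commands": [[[0,0,0.04,0,0,0,0.06],[0,0,0.04,0,0,0,0.05],[0,0,0.04,0,0,0,0.04],[0,0,0.03,0,0,0,0.04],[0,0,0.015,0,0,0,0.04],[0,0,0.008,0,0,0,0.04],[0,0,0,0,0,0,0.04],[0,0,0,0,0,0,0.03],[0,0,0,0,0,0,0.025],[0,0,0,0,0,0,0.02],[0,0,0,0,0,0,0.018]]]}}

```text
t: 3.98
eef_pos: [0.5253, -0.3285, 0.0585]
tool_rot: [0.0, 0.613, 0.79, 0.0]
contact_force: [0.6, -0.2, -0.3]
gripper_width: 0.21
grasp_force: 0.0
```

Run:
```python
from h import *
t=snap("top","pics/t1.png"); s=snap("scene","pics/s1.png")
cv2.imwrite("pics/c1.png",np.hstack([cv2.resize(t[205:305,340:440],(400,400),interpolation=3),cv2.resize(s[165:265,210:310],(400,400),interpolation=3)]))
o=bot.get_obs();print(o["q"],o["gripper_width"])
```

```text
[ 0.73980922  0.62003917 -0.38169965  1.80102146  0.3128844   0.78016799
  0.44933815] 0.20741900222764614
```

View pics/c1.png

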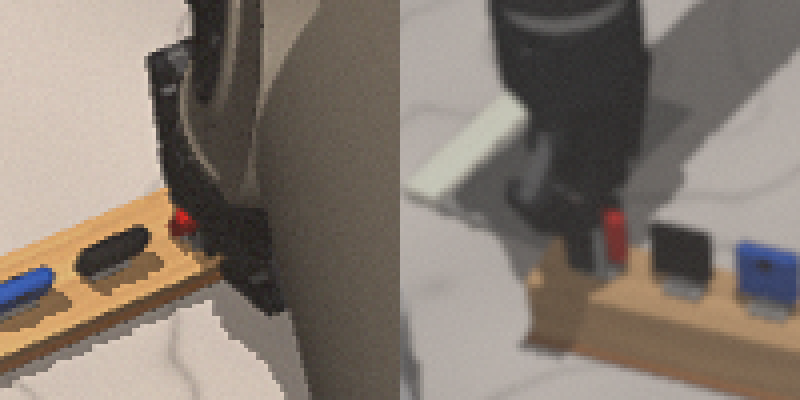

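The fingers straddle the red bow, with the red visible at crop (615,235) and the pads centred on it. I'll close and lift.

Call:
{"api": "move_arm", "payload": {"commands": [[[0,0,0,0,0,0,0.012],[0,0,0,0,0,0,0.008],[0,0,0,0,0,0,0.0],[0,0,0,0,0,0,0.0],[0,0,0,0,0,0,0.0]]], "squeeze": 60}}

```text
t: 4.7
eef_pos: [0.5248, -0.3285, 0.0583]
tool_rot: [-0.0, 0.613, 0.79, -0.0]
contact_force: [-2.5, 0.5, 3.7]
gripper_width: 0.108
grasp_force: 58.4
```

Call:
{"api": "move_arm", "payload": {"commands": [[[0,0,-0.01,0,0,0,0],[0,0,-0.02,0,0,0,0],[0,0,-0.04,0,0,0,0],[0,0,-0.05,0,0,0,0],[0,0,-0.06,0,0,0,0],[0,0,-0.06,0,0,0,0],[0.038,0.008,0,0,0,0,0],[0.038,0.008,0,0,0,0,0],[0.038,0.008,0,0,0,0,0],[0.038,0.008,0,0,0,0,0],[0.038,0.008,0,0,0,0,0],[0.038,0.008,0,0,0,0,0],[0.038,0.008,0,0,0,0,0],[0.038,0.008,0,0,0,0,0],[0.038,0.008,0,0,0,0,0],[0.038,0.008,0,0,0,0,0],[0.038,0.008,0,0,0,0,0]]]}}

```text
t: 6.82
eef_pos: [0.5063, 0.1002, 0.2999]
tool_rot: [0.001, 0.613, 0.79, 0.001]
contact_force: [0.5, 0.2, -1.4]
gripper_width: 0.107
grasp_force: 58.8
```

Call:
{"api": "move_arm", "payload": {"commands": [[[0,0,0,0,0,-9.3,0],[0,0,0,0,0,-9.3,0],[0,0,0,0,0,-9.3,0],[0,0,0,0,0,-9.3,0],[0,0,0,0,0,-9.3,0],[0,0,0,0,0,-9.3,0],[0,0,0,0,0,-9.3,0],[0,0,0,0,0,0,0],[0,0,0,0,0,0,0]]]}}

```text
t: 7.95
eef_pos: [0.5065, 0.0985, 0.299]
tool_rot: [0.001, 0.093, 0.996, 0.0]
contact_force: [-0.8, 0.2, -0.8]
gripper_width: 0.108
grasp_force: 58.7
```

Run:
```python
from h import *
t=snap("top","pics/t2.png"); s=snap("scene","pics/s2.png")
cv2.imwrite("pics/c2.png",np.hstack([cv2.resize(t[230:330,95:195],(400,400),interpolation=3),cv2.resize(s[170:290,400:520],(400,400),interpolation=3)]))
o=bot.get_obs();print(o["q"],o["eef_pos"],o["tool_rot"],o["contact_force"],o["torque"])
```

```text
[ 0.43472682  0.2553132  -0.87634111  1.80302436  0.21179493  1.18063232
  0.87878397] [0.50647829 0.09842468 0.29865934] [ 2.77637151e-04  9.24351503e-02  9.95718667e-01 -5.17355566e-05] [ 0.15397993  0.12489704 -0.6685433 ] [-0.02002988 -0.0034536   0.01861014]
```

View pics/c2.png

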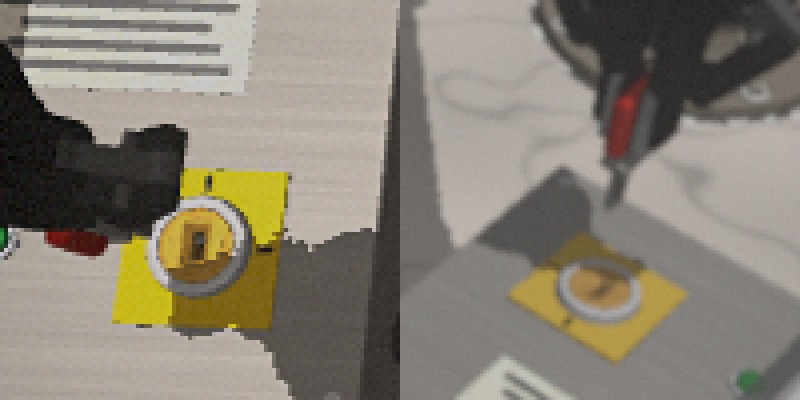

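Call:
{"api": "move_arm", "payload": {"commands": [[[0,0.003,0.02,0,0,0,0],[0,0,0.02,0,0,0,0],[0,0,0.005,0,0,0,0],[0,0,0,0,0,0,0],[0,0,0,0,0,0,0]]]}}

```text
t: 8.68
eef_pos: [0.5075, 0.1015, 0.2541]
tool_rot: [0.001, 0.092, 0.996, 0.0]
contact_force: [0.4, -0.6, -0.9]
gripper_width: 0.105
grasp_force: 58.7
```

Run:
```python
from h import *
t=snap("top","pics/t3.png"); s=snap("scene","pics/s3.png")
cv2.imwrite("pics/c3.png",np.hstack([cv2.resize(t[265:315,115:165],(400,400),interpolation=3),cv2.resize(s[215:275,430:490],(400,400),interpolation=3)]))
o=bot.get_obs();p=o["eef_pos"];print(p,o["tool_rot"],o["contact_force"])
tip=p-[0,0,.0413]
for n in("top","scene"): print(n,"tip",proj(n,tip),"bow",proj(n,p+[0,0,.0157]),"hole",proj(n,[.5073,.1014,.203]))
```

```text
[0.50743558 0.10143372 0.25403656] [6.16469821e-04 9.16511524e-02 9.95790977e-01 1.30796444e-04] [-0.60340728 -0.01651977 -1.22960108]
top tip [[141.0994118  290.00349297]] bow [[126.25778347 284.80190655]] hole [[143.43389251 290.89213092]]
scene tip [[459.74622522 252.32051229]] bow [[466.17908655 226.95087523]] hole [[458.72102869 256.35920626]]
```

View pics/c3.png

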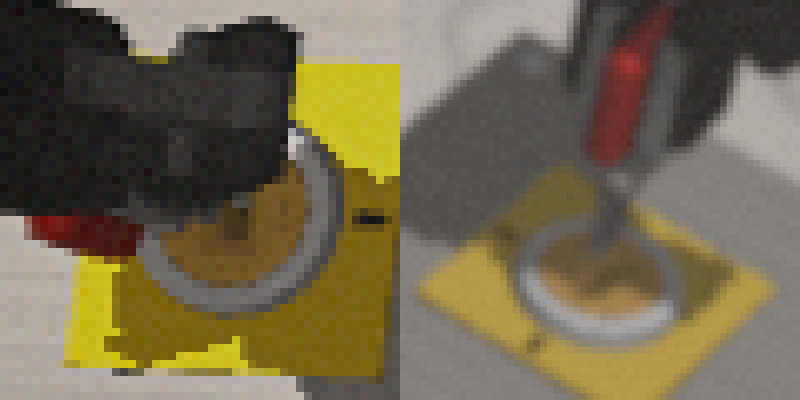

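Call:
{"api": "move_arm", "payload": {"commands": [[[0,0,0.004,0,0,0,0],[0,0,0.003,0,0,0,0],[0,0,0.002,0,0,0,0],[0,0,0.002,0,0,0,0],[0,0,0.002,0,0,0,0],[0,0,0,0,0,0,0]]]}}

```text
t: 9.52
eef_pos: [0.507, 0.1012, 0.2401]
tool_rot: [-0.0, 0.091, 0.996, -0.0]
contact_force: [0.1, 0.1, -1.8]
gripper_width: 0.104
grasp_force: 58.7
```

Call:
{"api": "move_arm", "payload": {"commands": [[[0,0,0.001,0,0,0,0],[0,0,0.001,0,0,0,0],[0,0,0.001,0,0,0,0],[0,0,0,0,0,0,0]]]}}

```text
t: 10.02
eef_pos: [0.5068, 0.1013, 0.2372]
tool_rot: [-0.0, 0.091, 0.996, 0.0]
contact_force: [-0.9, 0.5, -1.3]
gripper_width: 0.105
grasp_force: 58.7
```

Call:
{"api": "move_arm", "payload": {"commands": [[[0,0,0.0005,0,0,0,0],[0,0,0.0005,0,0,0,0],[0,0,0.0005,0,0,0,0],[0,0,0,0,0,0,0]]]}}

```text
t: 10.52
eef_pos: [0.5069, 0.1014, 0.2357]
tool_rot: [-0.0, 0.091, 0.996, 0.0]
contact_force: [-1.6, 0.5, -0.3]
gripper_width: 0.11
grasp_force: 58.7
```

Call:
{"api": "move_arm", "payload": {"commands": [[[0,0,0.0005,0,0,0,0],[0,0,0.0005,0,0,0,0],[0,0,0,0,0,0,0]]]}}

```text
t: 10.9
eef_pos: [0.507, 0.1013, 0.235]
tool_rot: [-0.0, 0.092, 0.996, -0.0]
contact_force: [-3.2, 0.7, 3.2]
gripper_width: 0.112
grasp_force: 59.2
```

Call:
{"api": "move_arm", "payload": {"commands": [[[0.0003,0,0,0,0,3,0],[0,0,0,0,0,3,0],[0,0,0,0,0,-4,0],[0,0,0,0,0,-4,0],[0,0,0,0,0,-4,0],[0,0,0,0,0,3,0],[0,0,0,0,0,3,0]]]}}

```text
t: 11.78
eef_pos: [0.5069, 0.1014, 0.235]
tool_rot: [0.0, 0.092, 0.996, 0.0]
contact_force: [-1.7, 0.4, 1.9]
gripper_width: 0.107
grasp_force: 59.2
```

Call:
{"api": "move_arm", "payload": {"commands": [[[0,0,0.0003,0,0,3.5,0],[0,0,0,0,0,3.5,0],[0,0,0,0,0,-4.5,0],[0,0,0,0,0,-4.5,0],[0,0,0,0,0,-4.5,0],[0,0,0.0002,0,0,4.5,0],[0,0,0,0,0,4.5,0],[0,0,0,0,0,4.5,0],[0,0,0,0,0,-3.5,0],[0,0,0,0,0,-3.5,0]]]}}

```text
t: 13.02
eef_pos: [0.5069, 0.1013, 0.2345]
tool_rot: [0.0, 0.091, 0.996, -0.0]
contact_force: [-2.2, -0.5, 2.0]
gripper_width: 0.107
grasp_force: 59.2
```

Yielding well. I'll continue with slightly bigger steps.

Call:
{"api": "move_arm", "payload": {"commands": [[[0,0,0.0004,0,0,3.5,0],[0,0,0,0,0,3.5,0],[0,0,0,0,0,-4.5,0],[0,0,0,0,0,-4.5,0],[0,0,0,0,0,-4.5,0],[0,0,0.0004,0,0,4.5,0],[0,0,0,0,0,4.5,0],[0,0,0,0,0,4.5,0],[0,0,0,0,0,-3.5,0],[0,0,0,0,0,-3.5,0]]]}}

```text
t: 14.28
eef_pos: [0.5068, 0.1013, 0.2338]
tool_rot: [0.0, 0.091, 0.996, -0.0]
contact_force: [-2.9, -1.6, 3.2]
gripper_width: 0.106
grasp_force: 59.4
```

Call:
{"api": "move_arm", "payload": {"commands": [[[0.0003,-0.0001,0.0001,0,0,3.5,0],[0,0,0,0,0,3.5,0],[0,0,0,0,0,-4.5,0],[0,0,0,0,0,-4.5,0],[0,0,0,0,0,-4.5,0],[0,0,0.0003,0,0,4.5,0],[0,0,0,0,0,4.5,0],[0,0,0,0,0,4.5,0],[0,0,0,0,0,-3.5,0],[0,0,0,0,0,-3.5,0]]]}}

```text
t: 15.52
eef_pos: [0.5068, 0.1013, 0.2333]
tool_rot: [0.0, 0.091, 0.996, 0.0]
contact_force: [-2.3, 0.3, 2.0]
gripper_width: 0.111
grasp_force: 59.1
```

Call:
{"api": "move_arm", "payload": {"commands": [[[0,0,0.0005,0,0,3.5,0],[0,0,0,0,0,3.5,0],[0,0,0,0,0,-4.5,0],[0,0,0,0,0,-4.5,0],[0,0,0,0,0,-4.5,0],[0,0,0.0005,0,0,4.5,0],[0,0,0,0,0,4.5,0],[0,0,0,0,0,4.5,0],[0,0,0,0,0,-3.5,0],[0,0,0,0,0,-3.5,0]]]}}

```text
t: 16.77
eef_pos: [0.5068, 0.1013, 0.232]
tool_rot: [0.0, 0.09, 0.996, 0.0]
contact_force: [-0.9, 0.4, -1.4]
gripper_width: 0.111
grasp_force: 58.7
```

```bash
python3 -c "
from h import *
o=bot.get_obs();print(o['eef_pos'],o['contact_force'],o['torque'])"
```

```text
[0.50675558 0.1012768  0.23204119] [-0.89058608  0.3893926  -1.40446372] [0.25578552 0.20855541 0.05526985]
```

Call:
{"api": "move_arm", "payload": {"commands": [[[0,0,0.0008,0,0,0,0],[0,0,0.0008,0,0,0,0],[0,0,0.0005,0,0,0,0],[0,0,0,0,0,0,0]]]}}

```text
t: 17.27
eef_pos: [0.5067, 0.1013, 0.23]
tool_rot: [0.0, 0.092, 0.996, 0.0]
contact_force: [-0.2, 0.0, -1.1]
gripper_width: 0.11
grasp_force: 58.8
```

Call:
{"api": "move_arm", "payload": {"commands": [[[0,0,0.0006,0,0,0,0],[0,0,0.0006,0,0,0,0],[0,0,0,0,0,0,0]]]}}

```text
t: 17.65
eef_pos: [0.5066, 0.1013, 0.2289]
tool_rot: [0.0, 0.092, 0.996, 0.0]
contact_force: [0.3, 0.5, -1.2]
gripper_width: 0.108
grasp_force: 58.8
```

Tip is 15.4 mm deep. Next come small steps with wiggles for pin b.

Call:
{"api": "move_arm", "payload": {"commands": [[[0,0,0.0005,0,0,3.5,0],[0,0,0,0,0,3.5,0],[0,0,0,0,0,-4.5,0],[0,0,0,0,0,-4.5,0],[0,0,0,0,0,-4.5,0],[0,0,0.0005,0,0,4.5,0],[0,0,0,0,0,4.5,0],[0,0,0,0,0,4.5,0],[0,0,0,0,0,-3.5,0],[0,0,0,0,0,-3.5,0]]]}}

```text
t: 18.9
eef_pos: [0.5068, 0.1017, 0.2283]
tool_rot: [0.001, 0.09, 0.996, 0.0]
contact_force: [-0.8, 1.4, 2.7]
gripper_width: 0.108
grasp_force: 59.2
```

Call:
{"api": "move_arm", "payload": {"commands": [[[0,0,0.0002,0,0,3.5,0],[0,0,0,0,0,3.5,0],[0,0,0,0,0,-4.5,0],[0,0,0,0,0,-4.5,0],[0,0,0,0,0,-4.5,0],[0,0,0.0003,0,0,4.5,0],[0,0,0,0,0,4.5,0],[0,0,0,0,0,4.5,0],[0,0,0,0,0,-3.5,0],[0,0,0,0,0,-3.5,0]]]}}

```text
t: 20.15
eef_pos: [0.5067, 0.1019, 0.2277]
tool_rot: [0.0, 0.09, 0.996, 0.0]
contact_force: [2.1, 0.6, 1.8]
gripper_width: 0.106
grasp_force: 59.1
```

Call:
{"api": "move_arm", "payload": {"commands": [[[0,0,0.0004,0,0,3.5,0],[0,0,0,0,0,3.5,0],[0,0,0,0,0,-4.5,0],[0,0,0,0,0,-4.5,0],[0,0,0,0,0,-4.5,0],[0,0,0.0004,0,0,4.5,0],[0,0,0,0,0,4.5,0],[0,0,0,0,0,4.5,0],[0,0,0,0,0,-3.5,0],[0,0,0,0,0,-3.5,0]]]}}

```text
t: 21.4
eef_pos: [0.5067, 0.1019, 0.2269]
tool_rot: [0.0, 0.09, 0.996, 0.0]
contact_force: [-0.1, 1.0, 0.7]
gripper_width: 0.106
grasp_force: 59.0
```

Call:
{"api": "move_arm", "payload": {"commands": [[[0,0,0.0005,0,0,3.5,0],[0,0,0,0,0,3.5,0],[0,0,0,0,0,-4.5,0],[0,0,0,0,0,-4.5,0],[0,0,0,0,0,-4.5,0],[0,0,0.0005,0,0,4.5,0],[0,0,0,0,0,4.5,0],[0,0,0,0,0,4.5,0],[0,0,0,0,0,-3.5,0],[0,0,0,0,0,-3.5,0]]]}}

```text
t: 22.65
eef_pos: [0.5064, 0.1017, 0.2256]
tool_rot: [0.0, 0.09, 0.996, 0.0]
contact_force: [-0.5, 1.6, -0.2]
gripper_width: 0.105
grasp_force: 58.8
```

Call:
{"api": "move_arm", "payload": {"commands": [[[0,0,0.0006,0,0,3,0],[0,0,0,0,0,3,0],[0,0,0,0,0,-4,0],[0,0,0,0,0,-4,0],[0,0,0,0,0,-4,0],[0,0,0.0006,0,0,3,0],[0,0,0,0,0,3,0],[0,0,0.0006,0,0,0,0],[0,0,0,0,0,0,0]]]}}

```text
t: 23.78
eef_pos: [0.5065, 0.1015, 0.2237]
tool_rot: [0.0, 0.091, 0.996, 0.0]
contact_force: [1.0, 2.2, -0.7]
gripper_width: 0.11
grasp_force: 58.9
```

Call:
{"api": "move_arm", "payload": {"commands": [[[0,0.0002,0.0007,0,0,0,0],[0,0,0.0007,0,0,0,0],[0,0,0.0007,0,0,0,0],[0,0,0.0007,0,0,0,0],[0,0,0,0,0,0,0]]]}}

```text
t: 24.4
eef_pos: [0.5064, 0.1016, 0.2208]
tool_rot: [-0.0, 0.091, 0.996, 0.0]
contact_force: [1.4, 3.3, -1.4]
gripper_width: 0.107
grasp_force: 58.7
```

Call:
{"api": "move_arm", "payload": {"commands": [[[0,0.0003,0.0007,0,0,0,0],[0,0,0.0007,0,0,0,0],[0,0,0.0007,0,0,0,0],[0,0,0.0007,0,0,0,0],[0,0,0,0,0,0,0]]]}}

```text
t: 25.02
eef_pos: [0.5064, 0.1017, 0.2179]
tool_rot: [-0.0, 0.092, 0.996, -0.0]
contact_force: [0.9, 2.0, -0.9]
gripper_width: 0.112
grasp_force: 58.8
```

Call:
{"api": "move_arm", "payload": {"commands": [[[0,0.0001,0.0005,0,0,0,0],[0,0,0.0005,0,0,0,0],[0,0,0.0004,0,0,0,0],[0,0,0,0,0,0,0]]]}}

```text
t: 25.52
eef_pos: [0.5065, 0.1017, 0.2166]
tool_rot: [-0.0, 0.092, 0.996, -0.0]
contact_force: [-0.1, 0.4, -1.0]
gripper_width: 0.106
grasp_force: 58.8
```

Call:
{"api": "move_arm", "payload": {"commands": [[[0,0,0.0004,0,0,0,0],[0,0,0.0004,0,0,0,0],[0,0,0,0,0,0,0]]]}}

```text
t: 25.9
eef_pos: [0.5066, 0.1018, 0.2161]
tool_rot: [0.0, 0.092, 0.996, -0.0]
contact_force: [-1.3, 0.5, 1.8]
gripper_width: 0.105
grasp_force: 59.3
```

Call:
{"api": "move_arm", "payload": {"commands": [[[0,0,0.0003,0,0,0,0],[0,0,0,0,0,0,0],[0,0,0,0,0,0,0]]]}}

```text
t: 26.28
eef_pos: [0.5066, 0.1018, 0.216]
tool_rot: [0.0, 0.092, 0.996, -0.0]
contact_force: [-1.9, -0.9, 6.3]
gripper_width: 0.106
grasp_force: 59.8
```

Run:
```python
from h import *
t=snap("top","pics/t4.png"); s=snap("scene","pics/s4.png")
cv2.imwrite("pics/c4.png",np.hstack([cv2.resize(t[265:315,115:165],(400,400),interpolation=3),cv2.resize(s[215:275,430:490],(400,400),interpolation=3)]))
o=bot.get_obs();print(o["q"],o["torque"])
```

```text
[ 0.3747464   0.34406435 -0.83810367  1.90399024  0.29872456  1.02266073
  0.7950991 ] [-0.13310124  0.42697043  0.05267173]
```

View pics/c4.png

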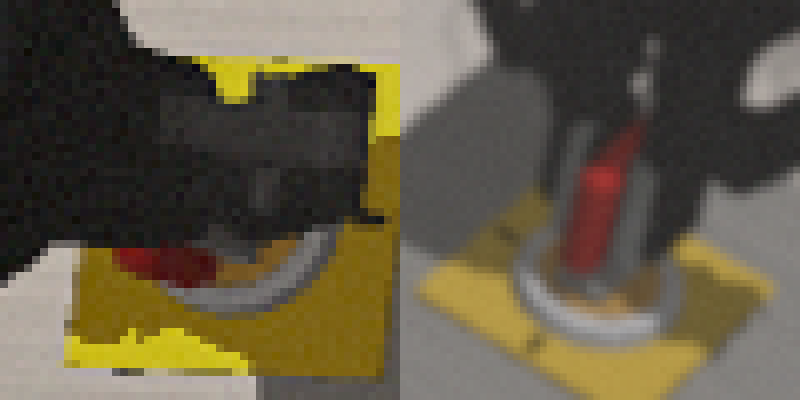

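The shoulder is on the brass face: the bow sits at crop (590,225) just above it and the force rises stiffly. The key is home, so I'll start the turn.

Call:
{"api": "move_arm", "payload": {"commands": [[[0,0,-0.0001,0,0,5,0],[0,0,0,0,0,5,0],[0,0,0,0,0,5,0],[0,0,0,0,0,5,0],[0,0,0,0,0,5,0],[0,0,0,0,0,5,0],[0,0,0,0,0,0,0]]]}}

```text
t: 27.25
eef_pos: [0.5067, 0.1019, 0.216]
tool_rot: [0.0, 0.346, 0.938, 0.0]
contact_force: [-0.4, 0.1, 4.8]
gripper_width: 0.113
grasp_force: 59.4
```

Call:
{"api": "move_arm", "payload": {"commands": [[[0,0,0,0,0,5,0],[0,0,0,0,0,5,0],[0,0,0,0,0,5,0],[0,0,0,0,0,5,0],[0,0,0,0,0,5,0],[0,0,0,0,0,5,0],[0,0,0,0,0,0,0]]]}}

```text
t: 28.12
eef_pos: [0.5068, 0.1018, 0.216]
tool_rot: [0.0, 0.576, 0.817, 0.0]
contact_force: [0.1, -1.3, 5.1]
gripper_width: 0.108
grasp_force: 59.6
```

```bash
python3 -c "
from h import *
o=bot.get_obs();print(o['q'],o['contact_force'],o['torque'])"
```

```text
[ 0.21591101  0.29752997 -0.63510744  1.9129698   0.20924452  0.99626295
 -0.17004401] [ 0.05554588 -1.31232391  5.08245557] [-0.13472774  0.11318038  0.02058225]
```

Call:
{"api": "move_arm", "payload": {"commands": [[[0,0,0,0,0,5,0],[0,0,0,0,0,5,0],[0,0,0,0,0,5,0],[0,0,0,0,0,5,0],[0,0,0,0,0,5,0],[0,0,0,0,0,4,0],[0,0,0,0,0,2,0],[0,0,0,0,0,0,0],[0,0,0,0,0,0,0]]]}}

```text
t: 29.25
eef_pos: [0.5068, 0.1017, 0.216]
tool_rot: [0.0, 0.773, 0.634, 0.0]
contact_force: [-0.7, -1.0, 6.0]
gripper_width: 0.104
grasp_force: 59.7
```

Run:
```python
from h import *
t=snap("top","pics/t5.png"); s=snap("scene","pics/s5.png")
cv2.imwrite("pics/c5.png",np.hstack([cv2.resize(t[255:325,105:175],(400,400),interpolation=3),cv2.resize(s[205:275,420:490],(400,400),interpolation=3)]))
o=bot.get_obs();print(o["q"],o["contact_force"],o["torque"])
```

```text
[ 0.13865043  0.28130857 -0.54014962  1.91766753  0.17239749  0.98761386
 -0.67698202] [-0.86053193 -0.61136608  5.70140637] [-0.18143659  0.20867519  0.10678181]
```

View pics/c5.png

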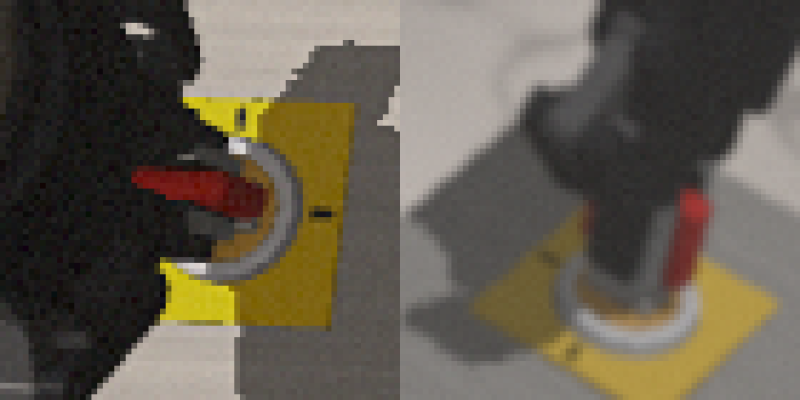

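The key is turned about 91°: the bow in the top crop points at the right-hand mark (320,213), and the shoulder is still on the face. I'll add 3° for the play and hold.

Call:
{"api": "move_arm", "payload": {"commands": [[[0,0,0,0,0,3,0],[0,0,0,0,0,0,0],[0,0,0,0,0,0,0],[0,0,0,0,0,0,0]]]}}

```text
t: 29.85
eef_pos: [0.5067, 0.1017, 0.216]
tool_rot: [0.0, 0.79, 0.614, 0.0]
contact_force: [0.0, -1.1, 4.5]
gripper_width: 0.114
grasp_force: 59.7
```

```bash
python3 -c "
from h import *
o=bot.get_obs();print(o['eef_pos'],o['tool_rot'],o['contact_force'],o['torque'],o['grasp_force'],o['joint_vel'].round(4))
print(bot.hand_in())"
```

```text
[0.50673498 0.10169178 0.21596978] [2.49935377e-04 7.89685248e-01 6.13512135e-01 8.28150228e-05] [ 0.02523291 -1.06046842  4.46790831] [-0.20111235  0.19228088  0.14585462] 59.74991261959076 [ 0.0001 -0.0007  0.0012  0.0007 -0.0008  0.0007  0.0008]
the job is handed in; nothing more can be done
None
```

I handed the job in at about 30 s. The red key is fully home in the switch, eased past both pins with light pushes and small wiggles, then turned about 94° clockwise (which includes the key's play), and it is still gripped and held there. The switch angle and the judging result were not shown to me.

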